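# Roll down the copper tape round a birdhouse base on a coasting turntable

### The job

Take the hand roller out of its stand, set the turntable spinning by pushing its peg, let it coast, and roll down the copper tape round the edge of the birdhouse's base as it turns past: keep the rubber wheel pressed on the tape with an even force of about 4 N (at least 1.5, at most 6.5) for a good 8 seconds without a break, with the turntable coasting all that time no slower than one turn in 8 seconds and no faster than one turn in 3. Do not shove the birdhouse about on the turntable, hit the peg hard or disturb the other things on the bench. Finish still holding the roller up in the gripper, upright and clear of everything.

Things in the scene. Friction and masses are not known exactly. Their poses are not given: they have to be found in the camera images.
- edge_roller: Hand edge roller, used upright, 166 mm tall, 0.28 kg, hanging in its stand at the start (origin then 9 mm above the bench). From the bottom: rubber wheel, steel guard disc 52 mm in diameter at heights 50 to 56 mm, beech handle 26 x 26 mm square (flats across its x and y) at heights 56 to 166 mm. Origin at the bottom on its long axis, z up along the handle.
- tyre: The roller's rubber wheel, turning freely on the tool's long axis: crowned, 36 mm in diameter at mid width, 30 mm wide. Origin at the wheel's centre, 20 mm above the tool's origin.
- roller_stand: Fixed dark wooden block 90 x 90 mm, 59 mm high, with a 44 mm upright hole in the middle; the roller's wheel hangs in the hole and its guard disc rests on the block's top. Lift the tool straight up. Origin under the centre, at bench level. It stands to the robot's left or right.
- wheel_base: Flat steel bezel, 406 mm in diameter, fixed in the bench, that carries the turntable; 3 mm high. Origin at its centre, at bench level.
- wheel_axis (a point): Centre of the birch turntable, on its upright axis, at the height of its top face (24 mm above the bench). The disc is 380 mm in diameter.
- turntable (a joint): Turntable angle about its upright axis, rad, growing anticlockwise seen from above, unlimited. Weighted with cast iron: moment of inertia about 0.33 kg m2 (0.27 to 0.43), bearing drag about 0.006 N m; rolling with 4 N adds drag of about 0.015 N m, so it loses some 0.05 to 0.08 rad/s each second, and the off-centre edge speeds and slows it by up to 0.25 rad/s in every turn.
- peg (a point): Turning peg on the turntable: upright wooden peg 24 mm in diameter, 42 mm tall (from 24 to 66 mm above the bench), standing 175 mm from the axis; at the start on the robot's side of the axis. This point is on its centre line, 45 mm above the bench. It goes round with the disc.
- birdhouse: White birdhouse on a round pine base board 210 mm in diameter, about 1.3 kg, standing loose on the turntable 7 to 10 mm off its centre, so the board's edge swings in and out as it turns; on its rubber feet it slides from about 11 N of side push. Origin on the board's centre line at the turntable's top face; z up, entrance to -x. House 90 x 90 mm, roof 108 x 106 mm, top 160 mm above the origin.
- tape_mid (a point): Centre of the birdhouse's round base board, 23 mm above the birdhouse's origin, at mid height of its edge. The edge, with the copper tape all round it, is a circle of radius 105 mm about this point, 30 mm high (32 to 62 mm above the bench), upright.
- drill: Black battery drill standing on its battery, about 200 mm tall; leave alone. Origin under the battery's centre.
- guard_plate: Stainless plate 70 x 70 x 4 mm with a round hole, lying flat; leave alone. Origin under its centre.
- finial0: Copper acorn finial, 40 mm wide, 58 mm tall, standing; leave alone. Origin under its centre.
- finial1: The second copper acorn finial, the same; leave alone.
- marking_gauge: Boxwood marking gauge with brass thumbscrew, 215 mm long, lying; leave alone. Origin under its middle.
- tape_roll: Roll of copper tape, 90 mm in diameter, 24 mm high, lying flat; leave alone. Origin under its centre.
- glue: White glue bottle, 68 mm in diameter, 120 mm tall, standing on the side away from the roller's stand; leave alone. Origin under its centre.

How it is judged (in metres and radians):
On the way, in this order (a step that is already met when the one before it is completed fails the run):
1. the turntable is coasting, untouched, faster than one turn in 8 s ((velocity of joint turntable above 0.785 rad/s or velocity of joint turntable below -0.785 rad/s) and contact force between each of edge_roller, the fingers and wheel_base below 0.2 N), for 0.2 s.
2. the roller's wheel is pressed on the tape with 1.5 to 6.5 N while the turntable coasts at one turn in 3 to 8 s, for 8 s without a break (all of step 1 and contact force between tyre and birdhouse between 1.5 and 6.5 N and not (velocity of joint turntable above 2.094 rad/s or velocity of joint turntable below -2.094 rad/s)), for 8 s.
At the end, for the whole second after the job is handed in: The roller is held upright (within 0.3 rad) in the fingers with its lower end more than 80 mm above the bench, touching neither birdhouse, turntable nor stand; the birdhouse stands upright on the turntable within 20 mm of its centre (height (world z) of edge_roller above 0.08 m and angle between edge_roller's own z axis and vertical below 0.3 rad and contact force between the fingers and edge_roller above 1 N and contact force between edge_roller and birdhouse below 0.1 N and contact force between edge_roller and wheel_base below 0.1 N and contact force between edge_roller and roller_stand below 0.1 N and horizontal distance between birdhouse and wheel_axis below 0.02 m and angle between birdhouse's own z axis and vertical below 0.1 rad); the arm keeps its last pose, push and grip.
It fails at once if the peg or turntable is hit or pushed with more than 20 N (contact force between any of edge_roller, the arm, the fingers and wheel_base above 20 N).
It fails at once if the roller is pressed on the birdhouse with more than 12 N, or the robot itself touches it (contact force between edge_roller and birdhouse above 12 N or contact force between any of the arm, the fingers and birdhouse above 1 N).
It fails at once if the birdhouse is shoved more than 20 mm off the turntable's centre or tipped (horizontal distance between birdhouse and wheel_axis above 0.02 m or angle between birdhouse's own z axis and vertical above 0.1 rad).
It fails at once if the turntable is spun faster than 2.5 rad/s (velocity of joint turntable above 2.5 rad/s or velocity of joint turntable below -2.5 rad/s).
It fails at once if a bystander is moved more than 30 mm (distance of any of drill, guard_plate, finial0, finial1, marking_gauge, tape_roll, glue from where it was at the start of the episode above 0.03 m).
It also fails if it takes over 64 s, if anything falls off the work surface, if the arm or the gripper's body presses on something with over 40 N, if the wrist force passes 120 N, or if a joint passes its speed limit or range.

### The arm

A 7-joint arm with a two-finger parallel gripper is mounted at the origin on the work surface. World frame = base frame: x ahead of the robot, y to its left, z up, the work surface at z = 0. Lengths are in mm, angles in rad, forces in N, time in s.
With the tool pointing down it reaches from about 425 to 875 mm from the base axis. Payload 4.7 kg.
Tool frame: the origin (TCP) lies where the fingers leave the gripper's body, on its centre line; the fingertips stand 70 mm ahead of it and the grasp point (between the pads) lies 51 mm ahead of it; z points along the fingers, y is the line along which they close (so a half turn about z gives the same grasp; the last joint's range is limited). The gripper opens to 87 mm and grips with 3 to 60 N. Pads are 19 mm wide; open, the fingers measure 117 mm over their backs; the gripper's body (75 mm by 190 mm) begins 51 mm behind the grasp point.
Start: joints at [1.336, 0.321, -0.07, 1.45, 0.023, 1.371, -0.057], TCP at [160.037, -630.005, 292.287] pointing down, gripper open.
Joint ranges: [-2.86, 2.86], [-0.3, 2.09], [-1.38, 1.24], [0.06, 2.45], [-1.56, 4.7], [0.09, 2.05], [-2.69, 2.69]. Speed limits (rad/s): [2.57, 2.57, 3.14, 3.14, 3.14, 3.14, 3.14].

### API

Orientations are given as a rotation vector (axis times angle).
In Python, from cell import observe, snapshot, hand_in, spot_in, cut_out gives the robot as it stands.
- The arm moves only by the tool send_rows, never from a script. Its arguments are lists of equal length, an entry for each row: "slide": the shift along the world's x, y, z as a fraction of full scale, a list of three; "turn": the turn, a rotation vector about the world's x, y, z as a fraction of full scale, a list of three; "jaw": the finger opening in mm, from 0 to 87. A call has 1 to 10 rows; each row shifts and turns the commanded pose from where the row before left it; what a row does not reach is not made up. Full scale, the value 1, is 500 mm for a shift and pi rad for a turn. A row lasts 1/10 s, in which the tool goes at most 50 mm and 8.59 degrees, less where a joint would pass 70% of its speed; a pose out of reach is approached as far as the arm can. A call with a number of a shift or a turn outside -1 to 1 is refused whole. A call with a gripper value outside its range is refused whole. The fingers move at their own pace and stop on an object; the grip force is fixed at half the most. Time passes only in rows, so rows that do not move let the fingers close. It gives the time, the measured TCP pose, the force, the opening and the grip force at its end, in the units of the state.
- observe(): the state, without advancing time (a new reading comes with each control period).
- snapshot(name): name is "side" or "top"; returns a dict with "img" (384x512x3 uint8, blue, green, red), "range_z" (384x512 float32, mm along the optical axis (not along the pixel's ray), 0 where there is no reading), "fx", "fy", "cx", "cy" (pixels), "world_to_cam" (4x4, takes a point from world to camera coordinates). Camera axes: x right, y down, z forward; pixel columns grow to the right and rows downward; lengths in mm; the calibration is good to about 2 mm. A picture is of the moment at which its call begins.
- hand_in(): hands the job in; it is judged then, once.
Trained networks look in a picture, given as the dict that the camera call returned (one of the last four; its "shot" number tells which), for a name from the list of things; names that differ only in an ending like _2 or _b are one class to them, and where a whole thing is asked for, a point or a joint stands for the part that bears it (a point fixed in the world has none). Each returns a list of dicts, best first, with "confidence" (0 to 1); they miss things now and then, are a little off and sometimes report something else, mostly with a low value. They report only what shows in the picture. A call takes as long as a camera call.
- spot_in(picture, thing): "extent" ([centre column, centre row, width, height] in pixels, round what is visible of it).
- cut_out(picture, thing): "pixels" (384x512 bool, what is visible of it) and "extent" ([centre column, centre row, width, height] in pixels, round what is visible of it).
The state is a dict: "time": time; "qpos": joint angles; "qvel": joint speeds; "joint_efforts": joint torques, N m; "eef_pos": TCP position; "eef_rot": TCP orientation; "ft_force": force on the tool from outside, world axes, zero at the start; "ft_torque": the same for the moment, N m; "grip_width": finger opening in mm; "grip_force": force on a finger pad.
Only numpy, scipy, OpenCV 4.12 (cv2) and the standard library are available. Lean on these libraries where they do the work, as an engineer would, in place of code of your own. Each camera call takes 0.05 s, during which the arm holds its last target. There are 200 camera calls.

## Working session

There is one attempt and no reset: what is moved stays moved. The work goes in short steps, Python scripts to look and compute and a tool call to move; the robot and the scene stay as the last step left them, time stands still between calls to the robot, and variables do not carry over. Pictures are saved under pics/ and viewed, at most 10 in all, crops included, and the job is handed in when it is done.

Besides the shell and the picture viewer there is one more tool, called in YAML: its name, and indented under it one key for each argument. send_rows: Moves the arm, as the interface text tells. Its arguments: {"type":"object","properties":{"slide":{"type":"array","items":{"type":"array","items":{"type":"number"}}},"turn":{"type":"array","items":{"type":"array","items":{"type":"number"}}},"jaw":{"type":"array","items":{"type":"number"}}},"required":["slide","turn","jaw"]}

```bash
mkdir -p pics; ls; cat > h.py <<'E'
import numpy as np, cv2
from cell import *
def world(p, uv, z=None):
    T=np.linalg.inv(p["world_to_cam"]); u,v=np.asarray(uv,float)
    d=np.array([(u-p["cx"])/p["fx"],(v-p["cy"])/p["fy"],np.ones_like(u)])
    r=T[:3,:3]@d; o=T[:3,3]
    if z is not None: return (o[:,None]+r*((z-o[2])/r[2])).T
def cloud(p,mask=None):
    rz=p["range_z"]; m=rz>0
    if mask is not None: m&=mask
    v,u=np.nonzero(m); d=rz[v,u]
    P=np.c_[(u-p["cx"])/p["fx"]*d,(v-p["cy"])/p["fy"]*d,d,np.ones(len(d))]
    return (np.linalg.inv(p["world_to_cam"])@P.T).T[:,:3]
E
python3 - <<'E'
from h import *
print(observe())
for n in("top","side"):
    p=snapshot(n); cv2.imwrite(f"pics/{n}0.png",p["img"]); print(n,np.linalg.inv(p["world_to_cam"])[:3,3].round())
    for t in ["edge_roller","roller_stand","wheel_base","peg","birdhouse","drill","guard_plate","finial0","marking_gauge","tape_roll","glue"]:
        for c in cut_out(p,t)[:2]:
            if c["confidence"]<.3: continue
            P=cloud(p,c["pixels"]); 
            print(t,round(c["confidence"],2),np.round(c["extent"]),"min",P.min(0).round(),"max",P.max(0).round(),"med",np.median(P,0).round())
E
```

```text
pics
{'time': 0.0, 'qpos': array([ 1.33606432,  0.321845  , -0.07009012,  1.45164301,  0.02259984,
        1.37083076, -0.05688691]), 'qvel': array([ 0.00088996, -0.00073925, -0.00061337,  0.00217313,  0.00032017,
        0.0013769 , -0.00033763]), 'joint_efforts': array([ 2.57635120e-04, -4.91281378e+01, -4.03906172e-01, -3.12524414e+01,
       -6.40070345e-02,  4.38169297e-02,  1.76321860e-04]), 'eef_pos': array([ 159.93493585, -629.5853304 ,  291.16321718]), 'eef_rot': array([-3.11540487e+00, -3.89694648e-01,  5.27737105e-04]), 'ft_force': array([ 0.26949145, -0.50123392, -0.41815809]), 'ft_torque': array([ 0.05584728, -0.00440035, -0.05317718]), 'grip_force': 0.0, 'grip_width': 87.08728380339987}
top [ 289.   29. 1575.]
edge_roller 0.76 [379. 210.  26.  15.] min [ 417. -454.   -3.] max [ 469. -360.  182.] med [ 439. -377.   80.]
roller_stand 0.91 [372. 214.  33.  30.] min [ 395. -433.   -7.] max [ 493. -339.  171.] med [ 430. -366.   58.]
wheel_base 0.64 [244. 166. 120. 110.] min [ 398. -156.   -9.] max [803. 248.  75.] med [571.  49.  24.]
peg 0.76 [245. 169. 111. 108.] min [ 40
[... 1361 characters left out ...]
02.  58.] min [ 187. -653.   -2.] max [806. 286. 481.] med [556. -64.  25.]
peg 0.72 [284. 196. 105.  57.] min [ 423. -145.   -1.] max [784. 286.  66.] med [556. -57.  25.]
birdhouse 0.56 [281. 173.  68.  69.] min [498. -65.  25.] max [745. 138. 183.] med [584.   6.  66.]
guard_plate 0.88 [377. 258.  39.  22.] min [ 650. -409.   -1.] max [ 732. -327.    9.] med [ 691. -369.    5.]
finial0 0.73 [363. 301.  23.  25.] min [ 521. -538.   -1.] max [ 584. -461.   60.] med [ 535. -525.   34.]
finial0 0.5 [377. 287.  14.  20.] min [ 589. -505.    1.] max [ 623. -471.   57.] med [ 601. -492.   34.]
marking_gauge 0.78 [248. 147.  31.  22.] min [612. 353.  -2.] max [726. 591.  79.] med [653. 412.  39.]
```

View pics/top0.png

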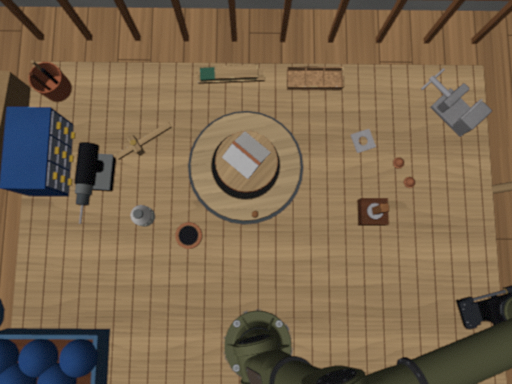

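View pics/side0.png

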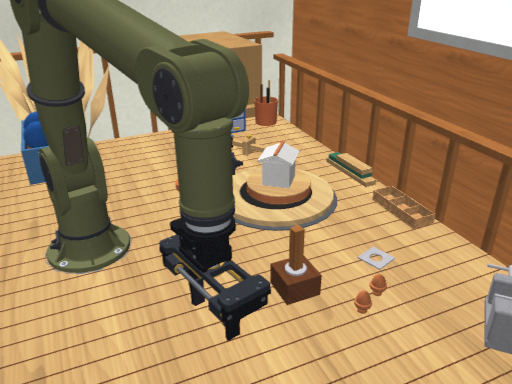

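```bash
python3 - <<'E'
from h import *
from scipy.optimize import least_squares
from scipy.spatial.transform import Rotation as R
print(R.from_rotvec(observe()["eef_rot"]).as_matrix().round(3))
def circ(P,r=None):
    f=lambda q: np.hypot(P[:,0]-q[0],P[:,1]-q[1])-q[2]
    return least_squares(f,[*np.median(P,0)[:2],100],loss="soft_l1",f_scale=2).x
for n in("top","side"):
    p=snapshot(n); P=cloud(p)
    # stand top / handle top
    q=P[(abs(P[:,0]-440)<70)&(abs(P[:,1]+385)<70)]
    s=q[abs(q[:,2]-59)<6]; print(n,"stand top",len(s),s.min(0).round(),s.max(0).round(),((s.min(0)+s.max(0))/2).round())
    s=q[q[:,2]>155]; print("handle top",len(s),s.min(0).round(),s.max(0).round(),np.median(s,0).round(1))
    s=q[(q[:,2]>80)&(q[:,2]<150)]; print("handle",len(s),s.min(0).round(),s.max(0).round(),np.median(s,0).round(1))
    # board top
    q=P[(np.hypot(P[:,0]-605,P[:,1]-45)<240)]
    s=q[abs(q[:,2]-62)<4]; s=s[np.hypot(s[:,0]-605,s[:,1]-45)<120]; h=cv2.convexHull(s[:,:2].astype(np.float32))[:,0]; print("board",cv2.minEnclosingCircle(h),circ(h))
    s=q[abs(q[:,2]-24)<4]; h=cv2.convexHull(s[:,:2].astype(np.float32))[:,0];print("disc",cv2.minEnclosingCircle(h),circ(h))
    s=q[(q[:,2]>35)&(q[:,2]<72)&(np.hypot(q[:,0]-605,q[:,1]-45)>125)]; print("peg",len(s),s.min(0).round(),s.max(0).round(),np.median(s,0).round())
E
```

```text
[[ 0.969  0.246 -0.   ]
 [ 0.246 -0.969 -0.   ]
 [-0.     0.    -1.   ]]
top stand top 495 [ 397. -432.   53.] [ 486. -341.   65.] [ 442. -386.   59.]
handle top 84 [ 428. -401.  155.] [ 455. -372.  183.] [ 439.7 -384.5  174.6]
handle 60 [ 427. -395.   81.] [ 452. -372.  150.] [ 436.9 -375.2  113.8]
board ((608.5652465820312, 42.31134796142578), 104.46292877197266) [608.5853538   42.22651858 103.57351836]
disc ((600.8168334960938, 45.90986633300781), 189.80389404296875) [600.45258386  45.60675856 188.71182346]
peg 45 [418. -32.  35.] [773. 156.  72.] [428.  13.  66.]
side stand top 719 [ 391. -434.   53.] [ 483. -338.   65.] [ 437. -386.   59.]
handle top 177 [ 423. -402.  155.] [ 450. -374.  178.] [ 433.2 -394.8  171.3]
handle 358 [ 422. -402.   80.] [ 452. -375.  150.] [ 430.2 -397.2  116.7]
board ((602.140625, 42.6654167175293), 107.14409637451172) [603.57529899  41.65187079 104.26071891]
disc ((595.1481323242188, 44.4189567565918), 192.9752655029297) [595.30230201  44.94662668 189.28857681]Traceback (most recent call last):
  File "<stdin>", line 19, in <module>
    return umr_minimum(a, axis, None, out, keepdims, initial, where)
ValueError: zero-size array to reduction operation minimum which has no identity
```

Top view: turntable about (245,166), peg (255,213), stand and roller (373,211). In the side view the stand is at (297,280) and axis-aligned. The positions I'll use are stand (439.5,-387), axis (598,45) and peg (425,12). Moving above the roller.

send_rows:
  slide:
    - [0.056,0.0486,0]
    - [0.056,0.0486,0]
    - [0.056,0.0486,0]
    - [0.056,0.0486,0]
    - [0.056,0.0486,0]
    - [0.056,0.0486,0]
    - [0.056,0.0486,0]
    - [0.056,0.0486,0]
    - [0.056,0.0486,0]
    - [0.056,0.0486,0]
  turn:
    - [0,0,-0.0079]
    - [0,0,-0.0079]
    - [0,0,-0.0079]
    - [0,0,-0.0079]
    - [0,0,-0.0079]
    - [0,0,-0.0079]
    - [0,0,-0.0079]
    - [0,0,-0.0079]
    - [0,0,-0.0079]
    - [0,0,-0.0079]
  jaw: [87,87,87,87,87,87,87,87,87,87]

```text
time: 2.3
eef_pos: [441.0, -385.9, 292.5]
eef_rot: [3.141, -0.001, 0.0]
ft_force: [0.3, -0.7, 0.6]
grip_width: 86.7
grip_force: 0.0
```

send_rows:
  slide:
    - [0,0,0]
    - [0,0,0]
  turn:
    - [0,0,0]
    - [0,0,0]
  jaw: [87,87]

```text
time: 2.5
eef_pos: [440.7, -386.3, 292.3]
eef_rot: [3.141, 0.005, -0.0]
ft_force: [-1.2, -0.6, -0.0]
grip_width: 87.0
grip_force: 0.0
```

send_rows:
  slide:
    - [0,0,-0.06]
    - [0,0,-0.06]
    - [0,0,-0.06]
    - [0,0,-0.04]
    - [0,0,0]
    - [0,0,0]
    - [0,0,0]
    - [0,0,0]
    - [0,0,0]
  turn:
    - [0,0,0]
    - [0,0,0]
    - [0,0,0]
    - [0,0,0]
    - [0,0,0]
    - [0,0,0]
    - [0,0,0]
    - [0,0,0]
    - [0,0,0]
  jaw: [87,87,87,87,10,10,10,10,10]

```text
time: 3.4
eef_pos: [440.4, -387.5, 183.5]
eef_rot: [3.14, 0.001, 0.002]
ft_force: [-1.0, -0.0, -0.2]
grip_width: 55.1
grip_force: 0.0
```

send_rows:
  slide:
    - [0,0,0]
    - [0,0,0]
    - [0,0,0]
    - [0,0,0]
    - [0,0,0]
    - [0,0,0]
  turn:
    - [0,0,0]
    - [0,0,0]
    - [0,0,0]
    - [0,0,0]
    - [0,0,0]
    - [0,0,0]
  jaw: [10,10,10,10,10,10]

```text
time: 4.0
eef_pos: [440.0, -387.2, 182.4]
eef_rot: [3.141, 0.001, 0.0]
ft_force: [-0.3, -0.2, 1.0]
grip_width: 26.8
grip_force: 28.7
```

send_rows:
  slide:
    - [0,0,0]
    - [0,0,0]
  turn:
    - [0,0,0]
    - [0,0,0]
  jaw: [10,10]

```text
time: 4.2
eef_pos: [440.0, -387.2, 182.4]
eef_rot: [3.141, 0.001, 0.0]
ft_force: [-0.7, 0.0, 0.6]
grip_width: 26.6
grip_force: 28.7
```

send_rows:
  slide:
    - [0,0,0.03]
    - [0,0,0.06]
    - [0,0,0.06]
    - [0,0,0.06]
    - [0,0,0.03]
    - [0,0,0]
  turn:
    - [0,0,0]
    - [0,0,0]
    - [0,0,0]
    - [0,0,0]
    - [0,0,0]
    - [0,0,0]
  jaw: [10,10,10,10,10,10]

```text
time: 4.8
eef_pos: [441.0, -387.3, 304.9]
eef_rot: [3.139, 0.001, 0.005]
ft_force: [-0.3, -0.5, -3.0]
grip_width: 26.0
grip_force: 29.9
```

send_rows:
  slide:
    - [0.002,0.06,0]
    - [0.002,0.08,0]
    - [0.002,0.08,0]
    - [0.002,0.08,0]
    - [0.002,0.08,0]
    - [0.002,0.08,0]
    - [0.002,0.08,0]
    - [0.002,0.08,0]
    - [0.002,0.08,0]
    - [0.002,0.04,0]
  turn:
    - [0,0,0.0167]
    - [0,0,0.0167]
    - [0,0,0.0167]
    - [0,0,0.0167]
    - [0,0,0.0167]
    - [0,0,0.0167]
    - [0,0,0.0167]
    - [0,0,0.0167]
    - [0,0,0.0167]
    - [0,0,0.0164]
  jaw: [10,10,10,10,10,10,10,10,10,10]

```text
time: 5.8
eef_pos: [448.9, -12.9, 300.8]
eef_rot: [-3.03, -0.825, 0.003]
ft_force: [-0.2, -0.6, -2.1]
grip_width: 25.7
grip_force: 29.9
```

```bash
python3 - <<'E'
from h import *
print(observe()["eef_pos"].round(1),observe()["eef_rot"].round(3),observe()["grip_width"])
p=snapshot("top"); s=snapshot("side")
cv2.imwrite("pics/both1.png",np.vstack([cv2.resize(p["img"][90:290,130:430],(750,300)) if 0 else p["img"][100:300,100:450],s["img"][100:300,100:450]]))
for n,q in(("top",p),("side",s)):
    hs=cv2.cvtColor(q["img"],cv2.COLOR_BGR2HSV)
    for t in("peg","edge_roller"):
        for c in spot_in(q,t)[:2]: print(n,t,round(c["confidence"],2),np.round(c["extent"],1))
    P=cloud(q); r=np.hypot(P[:,0]-598,P[:,1]-45)
    m=P[(P[:,2]>50)&(P[:,2]<70)&(r>140)&(r<210)]; print("peg pts",len(m),np.median(m,0).round(1) if len(m) else "", (m.min(0).round(),m.max(0).round()) if len(m) else "")
E
```

```text
[448.9 -12.9 300.8] [-3.03e+00 -8.25e-01  3.00e-03] 25.679095406556467
top peg 0.82 [246.8 164.9 113.5 104.5]
top peg 0.27 [189.4 236.6  30.1  25.2]
peg pts 0  
side peg 0.61 [276.7 197.2 118.4  60.3]
side edge_roller 0.88 [238.6 154.2  21.9  52.2]
peg pts 56 [422.    5.7  62.8] (array([412.,  -5.,  51.]), array([433.,  27.,  70.]))
```

View pics/both1.png

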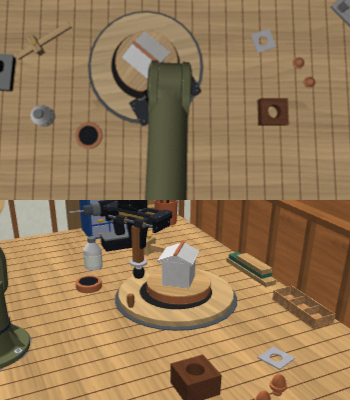

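```bash
python3 - <<'E'
import numpy as np
# push plan: roller centre on circle radius 166 about axis, behind peg; accel profile
c=np.array([598,45.]); R=166; a0=np.arctan2(57-45,432-598)
print(np.degrees(a0))
E
```

```text
175.8653286262636
```

send_rows:
  slide:
    - [-0.018,0.076,0]
    - [-0.018,0.076,0]
    - [0,0,-0.05]
    - [0,0,-0.05]
    - [0,0,-0.05]
    - [0,0,-0.044]
    - [0,0,0]
    - [0,0,0]
  turn:
    - [0,0,0]
    - [0,0,0]
    - [0,0,0]
    - [0,0,0]
    - [0,0,0]
    - [0,0,0]
    - [0,0,0]
    - [0,0,0]
  jaw: [10,10,10,10,10,10,10,10]

```text
time: 6.9
eef_pos: [432.2, 58.1, 205.5]
eef_rot: [-3.035, -0.811, 0.001]
ft_force: [0.5, -0.6, -2.8]
grip_width: 25.6
grip_force: 29.9
```

```bash
python3 - <<'E'
from h import *
o=observe(); print(o["eef_pos"].round(1),o["eef_rot"].round(3),o["ft_force"].round(1),o["time"])
s=snapshot("side"); cv2.imwrite("pics/s2.png",cv2.resize(s["img"][100:260,170:370],None,fx=3,fy=3))
for t in("edge_roller","tyre"):
    for c in cut_out(s,t)[:1]:
        P=cloud(s,c["pixels"]); print(t,c["confidence"],np.median(P,0).round())
E
```

```text
[432.2  58.1 205.5] [-3.035e+00 -8.110e-01  1.000e-03] [ 0.5 -0.6 -2.8] 6.9
edge_roller 0.95 [421.  50. 106.]
tyre 0.64 [422.  49.  61.]
```

View pics/s2.png

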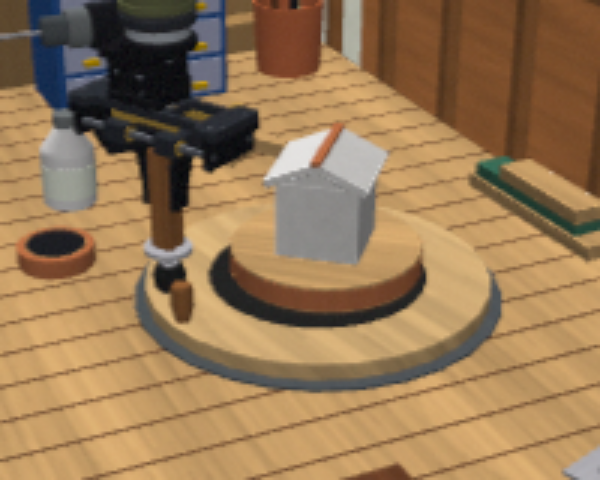

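Wheel is at crop (172,275), right behind the peg at (181,298). Working out the push arc.

```bash
python3 - <<'E'
import numpy as np
c=np.array([598,45.3]); p0=np.array([432.2,58.1])-c; R=np.hypot(*p0); a=np.arctan2(p0[1],p0[0])%(2*np.pi)
s=np.array([6,4,2,2,2,2, 4,7,10,13,16,19,22,25,28,30],float)
ang=a+np.r_[0,np.cumsum(s)]/R
P=c+R*np.c_[np.cos(ang),np.sin(ang)]
d=np.diff(P,axis=0)/500
print(d.round(4).tolist()); print(np.degrees(ang).round(1),P[-1],R)
E
```

```text
[[-0.0007, -0.012], [-0.0002, -0.008], [-0.0, -0.004], [0.0, -0.004], [0.0001, -0.004], [0.0001, -0.004], [0.0003, -0.008], [0.0011, -0.014], [0.0025, -0.0198], [0.0051, -0.0255], [0.009, -0.0307], [0.0144, -0.0351], [0.0216, -0.0383], [0.0304, -0.0397], [0.0406, -0.0384], [0.05, -0.033]]
[175.6 177.7 179.  179.7 180.4 181.1 181.8 183.2 185.6 189.  193.5 199.
 205.6 213.1 221.8 231.4 241.7] [ 519.26030386 -101.17027088] 166.29335524908987
```

send_rows:
  slide:
    - [-0.0007,-0.012,0]
    - [-0.0002,-0.008,0]
    - [0,-0.004,0]
    - [0,-0.004,0]
    - [0.0001,-0.004,0]
    - [0.0001,-0.004,0]
  turn:
    - [0,0,0]
    - [0,0,0]
    - [0,0,0]
    - [0,0,0]
    - [0,0,0]
    - [0,0,0]
  jaw: [10,10,10,10,10,10]

```text
time: 7.65
eef_pos: [431.7, 40.9, 205.3]
eef_rot: [3.034, 0.814, -0.0]
ft_force: [0.2, 0.1, -3.3]
grip_width: 25.8
grip_force: 29.9
```

send_rows:
  slide:
    - [0.0001,-0.004,0]
    - [0.0001,-0.004,0]
    - [0.0002,-0.004,0]
  turn:
    - [0,0,0]
    - [0,0,0]
    - [0,0,0]
  jaw: [10,10,10]

```text
time: 7.95
eef_pos: [431.9, 34.8, 205.3]
eef_rot: [3.034, 0.815, -0.0]
ft_force: [0.1, -0.6, -2.9]
grip_width: 25.6
grip_force: 29.9
```

```bash
python3 - <<'E'
from h import *
o=observe(); print(o["eef_pos"],o["ft_force"],o["qvel"].round(3))
p0=o["eef_pos"][:2]
c=np.array([598,45.3]); p0=p0-c; R=np.hypot(*p0); a=np.arctan2(p0[1],p0[0])%(2*np.pi)
s=np.array([4,7,10,13,16,19,22,25,28,30,  28,24,20,16,12,8,4],float)
ang=a+np.r_[0,np.cumsum(s)]/R
P=c+R*np.c_[np.cos(ang),np.sin(ang)]
print((np.diff(P,axis=0)/500).round(4).tolist()); print(np.degrees(ang).round(1))
q=snapshot("side");P=cloud(q); r=np.hypot(P[:,0]-598,P[:,1]-45)
m=P[(P[:,2]>50)&(P[:,2]<70)&(r>140)&(r<210)&(P[:,1]<30)]; print("peg pts",len(m),np.median(m,0).round(1),m.min(0).round(),m.max(0).round())
E
```

```text
[431.85899518  34.75356254 205.27607923] [ 0.0615236  -0.64729231 -2.88279664] [ 0.023 -0.001  0.03   0.002  0.01   0.003  0.043]
[[0.0006, -0.008], [0.0015, -0.0139], [0.0032, -0.0197], [0.0059, -0.0253], [0.0099, -0.0304], [0.0155, -0.0347], [0.0228, -0.0376], [0.0316, -0.0387], [0.0418, -0.0372], [0.051, -0.0314], [0.052, -0.0206], [0.0468, -0.0106], [0.0398, -0.0036], [0.032, 0.0006], [0.0239, 0.0025], [0.0158, 0.0026], [0.0078, 0.0016]]
[183.6 185.  187.4 190.9 195.3 200.8 207.4 215.  223.6 233.2 243.5 253.2
 261.4 268.3 273.8 277.9 280.7 282.1]
peg pts 81 [423.5   5.1  63.3] [411.  -7.  50.] [441.  29.  70.]
```

send_rows:
  slide:
    - [0.0004,-0.005,0]
    - [0.0006,-0.006,0]
    - [0.001,-0.008,0]
    - [0.0015,-0.0139,0]
    - [0.0032,-0.0197,0]
    - [0.0059,-0.0253,0]
    - [0.0099,-0.0304,0]
    - [0.0155,-0.0347,0]
    - [0.0228,-0.0376,0]
    - [0.0316,-0.0387,0]
  turn:
    - [0,0,0]
    - [0,0,0]
    - [0,0,0]
    - [0,0,0]
    - [0,0,0]
    - [0,0,0]
    - [0,0,0]
    - [0,0,0]
    - [0,0,0]
    - [0,0,0]
  jaw: [10,10,10,10,10,10,10,10,10,10]

```text
time: 9.0
eef_pos: [477.8, -76.3, 205.0]
eef_rot: [-3.034, -0.813, 0.003]
ft_force: [-1.3, 1.9, -1.9]
grip_width: 26.1
grip_force: 29.9
```

```bash
python3 - <<'E'
from h import *
o=observe(); print(o["eef_pos"],o["ft_force"],o["qvel"].round(2),o["time"])
p0=o["eef_pos"][:2]-[598,45.3]; print(np.hypot(*p0),np.degrees(np.arctan2(p0[1],p0[0])))
E
```

```text
[477.78939767 -76.29869557 205.01736704] [-1.26456019  1.92885467 -1.92018762] [ 0.1   0.45  0.14 -0.41  0.27  0.02  0.14] 9.0
170.98781148634927 -134.6711002800375
```

```bash
python3 - <<'E'
import numpy as np
c=np.array([598,45.3])
A=np.radians([225.3,234.7,245,253.5,261.5,269,276,283,289,294.5,300]);R=np.array([171,170.5,170,168,164,159,154,149,144,140,137.])
P=c+R[:,None]*np.c_[np.cos(A),np.sin(A)]
d=np.diff(P,axis=0); print((d/500).round(4).tolist(),np.hypot(*d.T).round(1),P[-1])
E
```

```text
[[0.0435, -0.0352], [0.0534, -0.0298], [0.0483, -0.014], [0.0469, -0.0022], [0.0429, 0.0064], [0.0377, 0.0116], [0.0348, 0.016], [0.0267, 0.0181], [0.0224, 0.0175], [0.0209, 0.0175]] [28.  30.6 25.1 23.5 21.7 19.7 19.2 16.1 14.2 13.6] [666.5        -73.34548032]
```

send_rows:
  slide:
    - [0.0435,-0.0352,0]
    - [0.0534,-0.0298,0]
    - [0.0483,-0.014,0]
    - [0.0469,-0.0022,0]
    - [0.0429,0.0064,0]
    - [0.0377,0.0116,0]
    - [0.0348,0.016,0]
    - [0.0267,0.0181,0]
    - [0.0224,0.0175,0]
    - [0.0209,0.0175,0]
  turn:
    - [0,0,0]
    - [0,0,0]
    - [0,0,0]
    - [0,0,0]
    - [0,0,0]
    - [0,0,0]
    - [0,0,0]
    - [0,0,0]
    - [0,0,0]
    - [0,0,0]
  jaw: [10,10,10,10,10,10,10,10,10,10]

```text
time: 10.0
eef_pos: [667.5, -72.9, 204.5]
eef_rot: [3.034, 0.812, -0.002]
ft_force: [-0.5, 1.1, -2.9]
grip_width: 25.9
grip_force: 29.9
```

```bash
cat > m.py <<'E'
from h import *
from scipy.optimize import least_squares
def meas(n):
    t=observe()["time"]; p=snapshot(n); P=cloud(p)
    q=P[(abs(P[:,2]-62)<5)]; q=q[np.hypot(q[:,0]-598,q[:,1]-45)<125]
    h=cv2.convexHull(q[:,:2].astype(np.float32))[:,0]
    f=lambda v: np.hypot(h[:,0]-v[0],h[:,1]-v[1])-104.5
    b=least_squares(f,[598,45],loss="soft_l1",f_scale=1.5).x
    r=np.hypot(P[:,0]-598,P[:,1]-45)
    m=P[(P[:,2]>45)&(P[:,2]<72)&(r>155)&(r<197)]
    pg=np.median(m,0) if len(m)>5 else [np.nan]*3
    print(n,"t",round(t,2),"board",b.round(1),"peg",len(m),np.round(pg[:2],0),"ang",np.degrees(np.arctan2(pg[1]-45,pg[0]-598)).round(1))
    return p
E
python3 - <<'E'
from m import *
for i in range(2):
    p=meas("top"); s=meas("side")
o=observe();print(o["time"],o["eef_pos"].round(1),o["ft_force"].round(1))
cv2.imwrite("pics/b3.png",np.hstack([p["img"][80:280,130:380],s["img"][100:300,150:400]]))
E
```

```text
top t 10.0 board [595.3  52.9] peg 42 [762. -13.] ang -19.5
side t 10.05 board [589.   49.1] peg 57 [761.  -4.] ang -16.9
top t 10.1 board [594.5  51.6] peg 43 [769.  18.] ang -9.0
side t 10.15 board [588.3  48.1] peg 53 [765.  29.] ang -5.6
10.2 [666.6 -71.9 205. ] [ 0.1 -0.3 -2.7]
```

View pics/b3.png

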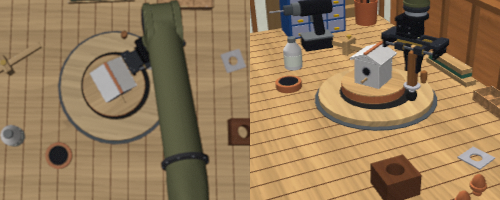

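Roller is beside the board at the press angle (right half, about (413,88)), the table is coasting at about 1.84 rad/s, and the peg is moving away. Now I'll track the predicted eccentric edge.

```bash
cat > f.py <<'E'
import sys,json
from h import *
# phase model: alpha (deg) at t0, rate w (deg/s), decel dw
T0,A0,W,DW,E=json.load(open("ph.json"))
u=np.array([.5,-.866])
def rad(t):
    d=t-T0; a=np.radians(300-(A0+W*d-DW*d*d/2)); return E*np.cos(a)+np.sqrt(123**2-(E*np.sin(a))**2)
def plan(extra):
    o=observe(); t=o["time"]; n=len(extra); r=rad(t+.1*np.arange(n+1))
    d=np.diff(r)-np.array(extra)
    p=o["eef_pos"][:2]-[598,45.3]
    print("t",round(t,2),"F",round(float(o["ft_force"][:2]@u),2),"tan",round(float(o["ft_force"][:2]@[.866,.5]),2),"R",np.hypot(*p).round(2),"model r",r.round(1))
    print([[round(float(x*u[0]/500),4),round(float(x*u[1]/500),4),0] for x in d])
if __name__=="__main__": plan([float(x) for x in sys.argv[1].split(",")])
E
echo '[10.0,126.5,105.5,0.8,8.7]'>ph.json; python3 f.py 4,6,4,2,2,1,1
```

```text
t 10.2 F 0.3 tan -0.04 R 135.83 model r [115.2 116.  117.1 118.3 119.7 121.2 122.8 124.4]
[[-0.0032, 0.0055, 0], [-0.005, 0.0086, 0], [-0.0028, 0.0048, 0], [-0.0006, 0.0011, 0], [-0.0005, 0.0009, 0], [0.0006, -0.001, 0], [0.0006, -0.001, 0]]
```

send_rows:
  slide:
    - [-0.0032,0.0055,0]
    - [-0.005,0.0086,0]
    - [-0.0028,0.0048,0]
    - [-0.0006,0.0011,0]
  turn:
    - [0,0,0]
    - [0,0,0]
    - [0,0,0]
    - [0,0,0]
  jaw: [10,10,10,10]

```text
time: 10.6
eef_pos: [660.6, -61.1, 205.6]
eef_rot: [3.034, 0.815, 0.0]
ft_force: [-0.2, -0.6, -3.2]
grip_width: 25.6
grip_force: 29.9
```

```bash
python3 f.py 1,1,1
```

```text
t 10.6 F 0.39 tan -0.47 R 123.49 model r [119.7 121.2 122.8 124.4]
[[0.0005, -0.0009, 0], [0.0006, -0.001, 0], [0.0006, -0.001, 0]]
```

send_rows:
  slide:
    - [0.0005,-0.0009,0]
    - [0.0006,-0.001,0]
    - [0.0006,-0.001,0]
  turn:
    - [0,0,0]
    - [0,0,0]
    - [0,0,0]
  jaw: [10,10,10]

```text
time: 10.9
eef_pos: [661.9, -63.5, 205.3]
eef_rot: [3.034, 0.814, -0.0]
ft_force: [-0.4, -0.6, -1.9]
grip_width: 25.9
grip_force: 29.9
```

```bash
python3 f.py 0.8,0.8,0.8
```

```text
t 10.9 F 0.31 tan -0.64 R 126.21 model r [124.4 125.9 127.4 128.7]
[[0.0008, -0.0013, 0], [0.0007, -0.0011, 0], [0.0005, -0.0009, 0]]
```

send_rows:
  slide:
    - [0.0008,-0.0013,0]
    - [0.0007,-0.0011,0]
    - [0.0005,-0.0009,0]
  turn:
    - [0,0,0]
    - [0,0,0]
    - [0,0,0]
  jaw: [10,10,10]

```text
time: 11.2
eef_pos: [663.5, -66.5, 205.3]
eef_rot: [3.032, 0.812, 0.001]
ft_force: [2.1, -3.3, -5.6]
grip_width: 25.5
grip_force: 29.9
```

```bash
python3 -c "
from m import *
meas('top')"; python3 f.py 0.8,0.8
```

```text
top t 11.2 board [598.1  37.5] peg 42 [547. 211.] ang 107.1
t 11.25 F 5.56 tan 0.97 R 129.91 model r [129.3 130.3 131.1]
[[0.0002, -0.0004, 0], [-0.0, 0.0001, 0]]
```

```bash
echo '[11.2,253,105,3.5,8.7]'>ph.json; python3 f.py=-0 2>/dev/null; python3 - <<'E'
from f import plan
plan([-.4,-.1,0])
E
```

```text
t 11.25 F 5.56 tan 0.97 R 129.91 model r [129.4 130.4 131.1 131.5]
[[0.0014, -0.0024, 0], [0.0008, -0.0015, 0], [0.0005, -0.0008, 0]]
```

send_rows:
  slide:
    - [0.0014,-0.0024,0]
    - [0.0008,-0.0015,0]
    - [0.0005,-0.0008,0]
  turn:
    - [0,0,0]
    - [0,0,0]
    - [0,0,0]
  jaw: [10,10,10]

```text
time: 11.55
eef_pos: [664.6, -68.9, 205.2]
eef_rot: [3.032, 0.812, 0.001]
ft_force: [3.2, -4.4, -3.9]
grip_width: 26.0
grip_force: 29.9
```

```bash
python3 f.py 0,0,0,0
```

```text
t 11.55 F 5.41 tan 0.58 R 132.19 model r [131.5 131.7 131.6 131.1 130.4]
[[0.0002, -0.0003, 0], [-0.0001, 0.0003, 0], [-0.0004, 0.0008, 0], [-0.0007, 0.0012, 0]]
```

send_rows:
  slide:
    - [0.0006,-0.001,0]
    - [-0.0001,0.0003,0]
    - [-0.0004,0.0008,0]
  turn:
    - [0,0,0]
    - [0,0,0]
    - [0,0,0]
  jaw: [10,10,10]

```text
time: 11.85
eef_pos: [664.5, -68.6, 205.2]
eef_rot: [3.033, 0.812, 0.0]
ft_force: [2.5, -4.5, -5.2]
grip_width: 26.0
grip_force: 29.9
```

```bash
python3 f.py 0,0,0,0
```

```text
t 11.85 F 5.14 tan -0.09 R 131.85 model r [131.1 130.4 129.4 128.3 126.9]
[[-0.0007, 0.0012, 0], [-0.001, 0.0017, 0], [-0.0012, 0.002, 0], [-0.0013, 0.0023, 0]]
```

send_rows:
  slide:
    - [-0.0004,0.0007,0]
    - [-0.001,0.0017,0]
    - [-0.0012,0.002,0]
  turn:
    - [0,0,0]
    - [0,0,0]
    - [0,0,0]
  jaw: [10,10,10]

```text
time: 12.15
eef_pos: [663.1, -66.2, 205.1]
eef_rot: [3.033, 0.812, -0.0]
ft_force: [2.5, -4.9, -4.7]
grip_width: 25.7
grip_force: 29.9
```

```bash
python3 f.py 0,0,0,0
```

```text
t 12.15 F 5.49 tan -0.27 R 129.08 model r [128.3 126.9 125.5 124.  122.5]
[[-0.0013, 0.0023, 0], [-0.0014, 0.0025, 0], [-0.0015, 0.0026, 0], [-0.0015, 0.0026, 0]]
```

send_rows:
  slide:
    - [-0.0009,0.0016,0]
    - [-0.0014,0.0024,0]
    - [-0.0015,0.0026,0]
  turn:
    - [0,0,0]
    - [0,0,0]
    - [0,0,0]
  jaw: [10,10,10]

```text
time: 12.45
eef_pos: [661.1, -62.5, 205.1]
eef_rot: [3.033, 0.813, -0.0]
ft_force: [3.6, -5.1, -4.8]
grip_width: 26.0
grip_force: 29.9
```

```bash
python3 f.py 0,0,0,0;  python3 -c "
from m import *
meas('side')"; python3 f.py 0,0,0,0
```

```text
t 12.45 F 6.22 tan 0.59 R 124.88 model r [124.  122.5 121.  119.5 118.2]
[[-0.0015, 0.0026, 0], [-0.0015, 0.0026, 0], [-0.0014, 0.0025, 0], [-0.0013, 0.0023, 0]]
side t 12.45 board [603.7  45.3] peg 68 [ 492. -102.] ang -125.9
t 12.5 F 2.55 tan -0.13 R 124.34 model r [123.2 121.7 120.2 118.9 117.6]
[[-0.0015, 0.0026, 0], [-0.0015, 0.0025, 0], [-0.0014, 0.0024, 0], [-0.0012, 0.0021, 0]]
```

send_rows:
  slide:
    - [-0.0018,0.0031,0]
    - [-0.0015,0.0025,0]
    - [-0.0014,0.0024,0]
  turn:
    - [0,0,0]
    - [0,0,0]
    - [0,0,0]
  jaw: [10,10,10]

```text
time: 12.8
eef_pos: [658.7, -57.9, 205.2]
eef_rot: [3.034, 0.814, -0.0]
ft_force: [2.8, -4.1, -5.7]
grip_width: 26.3
grip_force: 29.9
```

```bash
python3 f.py 0,0,0,0
```

```text
t 12.8 F 4.92 tan 0.39 R 119.68 model r [118.9 117.6 116.6 115.7 115. ]
[[-0.0012, 0.0021, 0], [-0.0011, 0.0019, 0], [-0.0009, 0.0015, 0], [-0.0007, 0.0012, 0]]
```

send_rows:
  slide:
    - [-0.0011,0.0018,0]
    - [-0.0011,0.0019,0]
    - [-0.0009,0.0015,0]
  turn:
    - [0,0,0]
    - [0,0,0]
    - [0,0,0]
  jaw: [10,10,10]

```text
time: 13.1
eef_pos: [657.2, -55.0, 205.3]
eef_rot: [3.034, 0.814, 0.0]
ft_force: [2.4, -5.0, -4.6]
grip_width: 25.7
grip_force: 29.9
```

```bash
python3 f.py 0,0,0,0
```

```text
t 13.1 F 5.53 tan -0.39 R 116.43 model r [115.7 115.  114.5 114.3 114.3]
[[-0.0007, 0.0012, 0], [-0.0005, 0.0008, 0], [-0.0002, 0.0004, 0], [0.0, -0.0, 0]]
```

send_rows:
  slide:
    - [-0.0004,0.0007,0]
    - [-0.0004,0.0006,0]
    - [-0.0002,0.0004,0]
    - [0,0,0]
  turn:
    - [0,0,0]
    - [0,0,0]
    - [0,0,0]
    - [0,0,0]
  jaw: [10,10,10,10]

```text
time: 13.5
eef_pos: [656.7, -53.9, 205.3]
eef_rot: [-3.034, -0.814, -0.0]
ft_force: [1.2, -3.3, -5.1]
grip_width: 25.8
grip_force: 29.9
```

```bash
python3 -c "
from m import *
meas('top')"; python3 f.py 0,0,0,0
```

```text
top t 13.5 board [595.2  52.9] peg 41 [763.  -9.] ang -18.2
t 13.55 F 3.56 tan 0.24 R 115.35 model r [114.4 114.8 115.3 116.1 117.1]
[[0.0004, -0.0006, 0], [0.0006, -0.001, 0], [0.0008, -0.0013, 0], [0.001, -0.0016, 0]]
```

```bash
echo '[13.5,488.5,101,4,8.7]'>ph.json; python3 f.py 0.0,0,0,0
```

```text
t 13.55 F 3.56 tan 0.24 R 115.35 model r [114.5 115.  115.7 116.6 117.6]
[[0.0005, -0.0008, 0], [0.0007, -0.0012, 0], [0.0009, -0.0015, 0], [0.0011, -0.0019, 0]]
```

send_rows:
  slide:
    - [0.0005,-0.0008,0]
    - [0.0007,-0.0012,0]
    - [0.0009,-0.0015,0]
  turn:
    - [0,0,0]
    - [0,0,0]
    - [0,0,0]
  jaw: [10,10,10]

```text
time: 13.85
eef_pos: [657.8, -55.8, 205.3]
eef_rot: [-3.034, -0.814, -0.0]
ft_force: [2.0, -3.5, -4.6]
grip_width: 25.9
grip_force: 29.9
```

```bash
python3 f.py 0,0,0,0
```

```text
t 13.85 F 3.98 tan -0.03 R 117.48 model r [116.6 117.6 118.9 120.2 121.7]
[[0.0011, -0.0019, 0], [0.0012, -0.0021, 0], [0.0014, -0.0023, 0], [0.0014, -0.0025, 0]]
```

send_rows:
  slide:
    - [0.0011,-0.0019,0]
    - [0.0012,-0.0021,0]
    - [0.0014,-0.0023,0]
  turn:
    - [0,0,0]
    - [0,0,0]
    - [0,0,0]
  jaw: [10,10,10]

```text
time: 14.15
eef_pos: [659.7, -59.0, 205.3]
eef_rot: [-3.034, -0.814, -0.0]
ft_force: [1.4, -3.0, -4.5]
grip_width: 26.1
grip_force: 29.9
```

```bash
python3 f.py 0,0,0,0
```

```text
t 14.15 F 3.25 tan -0.29 R 121.2 model r [120.2 121.7 123.1 124.6 126. ]
[[0.0014, -0.0025, 0], [0.0015, -0.0026, 0], [0.0015, -0.0026, 0], [0.0014, -0.0025, 0]]
```

send_rows:
  slide:
    - [0.0011,-0.0019,0]
    - [0.0015,-0.0026,0]
    - [0.0015,-0.0026,0]
  turn:
    - [0,0,0]
    - [0,0,0]
    - [0,0,0]
  jaw: [10,10,10]

```text
time: 14.45
eef_pos: [661.7, -62.8, 205.3]
eef_rot: [3.034, 0.814, 0.0]
ft_force: [1.8, -3.6, -4.4]
grip_width: 25.7
grip_force: 29.9
```

```bash
python3 f.py 0,0,0,0
```

```text
t 14.45 F 4.06 tan -0.22 R 125.5 model r [124.6 126.  127.4 128.6 129.7]
[[0.0014, -0.0025, 0], [0.0013, -0.0023, 0], [0.0012, -0.0021, 0], [0.0011, -0.0018, 0]]
```

send_rows:
  slide:
    - [0.0014,-0.0024,0]
    - [0.0013,-0.0023,0]
    - [0.0012,-0.0021,0]
    - [0.0011,-0.0018,0]
  turn:
    - [0,0,0]
    - [0,0,0]
    - [0,0,0]
    - [0,0,0]
  jaw: [10,10,10,10]

```text
time: 14.85
eef_pos: [664.2, -67.2, 205.3]
eef_rot: [3.034, 0.814, -0.0]
ft_force: [3.3, -3.6, -4.8]
grip_width: 25.8
grip_force: 29.9
```

```bash
python3 f.py 0,0,0,0
```

```text
t 14.85 F 4.74 tan 1.1 R 130.5 model r [129.7 130.5 131.2 131.6 131.7]
[[0.0009, -0.0015, 0], [0.0006, -0.0011, 0], [0.0004, -0.0007, 0], [0.0001, -0.0003, 0]]
```

send_rows:
  slide:
    - [0.001,-0.0017,0]
    - [0.0006,-0.0011,0]
    - [0.0004,-0.0007,0]
    - [0.0001,-0.0003,0]
  turn:
    - [0,0,0]
    - [0,0,0]
    - [0,0,0]
    - [0,0,0]
  jaw: [10,10,10,10]

```text
time: 15.25
eef_pos: [665.2, -69.0, 205.2]
eef_rot: [3.034, 0.814, -0.0]
ft_force: [2.7, -4.2, -5.8]
grip_width: 25.8
grip_force: 29.9
```

```bash
python3 f.py 0,0,0,0;python3 -c "
from m import *
meas('top')"; python3 f.py 0,0,0,0
```

```text
t 15.25 F 4.96 tan 0.2 R 132.63 model r [131.7 131.6 131.3 130.7 129.9]
[[-0.0001, 0.0002, 0], [-0.0003, 0.0006, 0], [-0.0006, 0.001, 0], [-0.0008, 0.0014, 0]]
top t 15.25 board [604.3  38. ] peg 44 [450. 132.] ang 149.4
t 15.3 F 5.6 tan -0.36 R 132.68 model r [131.7 131.5 131.  130.3 129.4]
[[-0.0002, 0.0004, 0], [-0.0005, 0.0008, 0], [-0.0007, 0.0012, 0], [-0.0009, 0.0015, 0]]
```

```bash
echo '[15.25,656.5,94,1,8.7]'>ph.json; python3 f.py -0.0,0,0,0 2>&1 || python3 -c "
from f import plan
plan([-.3,0,0,0])"
```

```text
t 15.3 F 5.6 tan -0.36 R 132.68 model r [131.7 131.5 131.1 130.5 129.7]
[[-0.0002, 0.0003, 0], [-0.0004, 0.0007, 0], [-0.0006, 0.0011, 0], [-0.0008, 0.0015, 0]]
```

send_rows:
  slide:
    - [0.0002,-0.0003,0]
    - [-0.0004,0.0007,0]
    - [-0.0006,0.0011,0]
  turn:
    - [0,0,0]
    - [0,0,0]
    - [0,0,0]
  jaw: [10,10,10]

```text
time: 15.6
eef_pos: [664.7, -68.2, 205.3]
eef_rot: [3.034, 0.814, -0.0]
ft_force: [1.9, -5.2, -4.6]
grip_width: 25.8
grip_force: 29.9
```

```bash
python3 f.py 0,0,0,0
```

```text
t 15.6 F 5.48 tan -0.96 R 131.7 model r [130.5 129.7 128.6 127.5 126.2]
[[-0.0008, 0.0015, 0], [-0.001, 0.0018, 0], [-0.0012, 0.002, 0], [-0.0013, 0.0022, 0]]
```

send_rows:
  slide:
    - [-0.0004,0.0008,0]
    - [-0.001,0.0018,0]
    - [-0.0012,0.002,0]
  turn:
    - [0,0,0]
    - [0,0,0]
    - [0,0,0]
  jaw: [10,10,10]

```text
time: 15.9
eef_pos: [663.4, -65.9, 205.2]
eef_rot: [3.034, 0.814, -0.0]
ft_force: [2.8, -5.7, -5.7]
grip_width: 25.9
grip_force: 29.9
```

```bash
python3 f.py 0,0,0,0
```

```text
t 15.9 F 6.37 tan -0.44 R 128.98 model r [127.5 126.2 124.8 123.4 122. ]
[[-0.0013, 0.0022, 0], [-0.0014, 0.0024, 0], [-0.0014, 0.0024, 0], [-0.0014, 0.0024, 0]]
```

```bash
echo '[15.25,652,94,1,8.7]'>ph.json; python3 f.py 0,0,0
```

```text
t 15.9 F 6.37 tan -0.44 R 128.98 model r [128.1 126.8 125.5 124.1]
[[-0.0012, 0.0021, 0], [-0.0013, 0.0023, 0], [-0.0014, 0.0024, 0]]
```

send_rows:
  slide:
    - [-0.0007,0.0012,0]
    - [-0.0011,0.002,0]
    - [-0.0014,0.0024,0]
  turn:
    - [0,0,0]
    - [0,0,0]
    - [0,0,0]
  jaw: [10,10,10]

```text
time: 16.2
eef_pos: [661.7, -62.6, 205.3]
eef_rot: [-3.034, -0.815, 0.0]
ft_force: [2.5, -3.8, -5.0]
grip_width: 26.3
grip_force: 29.9
```

```bash
python3 f.py 0,0,0,0
```

```text
t 16.2 F 4.54 tan 0.28 R 125.35 model r [124.1 122.7 121.3 119.9 118.7]
[[-0.0014, 0.0024, 0], [-0.0014, 0.0024, 0], [-0.0013, 0.0023, 0], [-0.0013, 0.0022, 0]]
```

Real force is about 4.2 N.

send_rows:
  slide:
    - [-0.0014,0.0024,0]
    - [-0.0014,0.0024,0]
    - [-0.0013,0.0023,0]
  turn:
    - [0,0,0]
    - [0,0,0]
    - [0,0,0]
  jaw: [10,10,10]

```text
time: 16.5
eef_pos: [659.7, -59.1, 205.3]
eef_rot: [-3.034, -0.814, 0.0]
ft_force: [1.6, -4.0, -4.6]
grip_width: 25.9
grip_force: 29.9
```

```bash
python3 f.py 0,0,0,0
```

```text
t 16.5 F 4.3 tan -0.6 R 121.29 model r [119.9 118.7 117.5 116.5 115.7]
[[-0.0013, 0.0022, 0], [-0.0011, 0.002, 0], [-0.001, 0.0017, 0], [-0.0008, 0.0014, 0]]
```

send_rows:
  slide:
    - [-0.0013,0.0022,0]
    - [-0.0011,0.002,0]
    - [-0.001,0.0017,0]
  turn:
    - [0,0,0]
    - [0,0,0]
    - [0,0,0]
  jaw: [10,10,10]

```text
time: 16.8
eef_pos: [658.1, -56.2, 205.3]
eef_rot: [-3.034, -0.814, -0.0]
ft_force: [1.6, -4.0, -4.6]
grip_width: 26.2
grip_force: 29.9
```

```bash
python3 f.py 0,0,0,0
```

```text
t 16.8 F 4.27 tan -0.6 R 117.92 model r [116.5 115.7 115.1 114.6 114.4]
[[-0.0008, 0.0014, 0], [-0.0007, 0.0011, 0], [-0.0005, 0.0008, 0], [-0.0003, 0.0004, 0]]
```

Steady at about 3.9 N. Next four rows, then a phase check near the minimum.

send_rows:
  slide:
    - [-0.0008,0.0014,0]
    - [-0.0007,0.0011,0]
    - [-0.0005,0.0008,0]
    - [-0.0002,0.0004,0]
  turn:
    - [0,0,0]
    - [0,0,0]
    - [0,0,0]
    - [0,0,0]
  jaw: [10,10,10,10]

```text
time: 17.2
eef_pos: [657.0, -54.1, 205.3]
eef_rot: [-3.034, -0.814, 0.0]
ft_force: [0.7, -3.0, -3.9]
grip_width: 25.8
grip_force: 29.9
```

```bash
python3 f.py 0,0,0,0;python3 -c "
from m import *
meas('top')"; python3 f.py 0,0,0,0
```

```text
t 17.2 F 2.94 tan -0.94 R 115.6 model r [114.4 114.3 114.5 114.8 115.4]
[[-0.0, 0.0001, 0], [0.0002, -0.0003, 0], [0.0004, -0.0006, 0], [0.0006, -0.001, 0]]
top t 17.2 board [597.9  53.8] peg 0 [nan nan] ang nan
t 17.25 F 2.27 tan -0.41 R 115.56 model r [114.3 114.4 114.6 115.1 115.7]
[[0.0001, -0.0001, 0], [0.0003, -0.0005, 0], [0.0005, -0.0008, 0], [0.0007, -0.0011, 0]]
```

send_rows:
  slide:
    - [-0.0004,0.0008,0]
    - [0.0001,-0.0002,0]
    - [0.0004,-0.0007,0]
  turn:
    - [0,0,0]
    - [0,0,0]
    - [0,0,0]
  jaw: [10,10,10]

```text
time: 17.55
eef_pos: [657.1, -54.5, 205.3]
eef_rot: [-3.034, -0.814, -0.0]
ft_force: [1.3, -1.5, -4.3]
grip_width: 25.8
grip_force: 29.9
```

```bash
echo '[15.25,650,94,1,8.7]'>ph.json;python3 f.py 0,0,0,0;
```

```text
t 17.55 F 1.9 tan 0.35 R 115.94 model r [115.  115.6 116.4 117.3 118.4]
[[0.0006, -0.0011, 0], [0.0008, -0.0014, 0], [0.001, -0.0017, 0], [0.0011, -0.0019, 0]]
```

send_rows:
  slide:
    - [-0.0003,0.0005,0]
    - [0.0006,-0.0011,0]
  turn:
    - [0,0,0]
    - [0,0,0]
  jaw: [10,10]

```text
time: 17.75
eef_pos: [657.4, -55.4, 205.3]
eef_rot: [3.034, 0.814, 0.001]
ft_force: [1.9, -2.8, -4.4]
grip_width: 25.3
grip_force: 29.9
```

```bash
python3 f.py 0,0,0,0;python3 -c "
from m import *
meas('top')"; python3 f.py 0,0,0,0
```

```text
t 17.75 F 3.41 tan 0.23 R 116.91 model r [116.4 117.3 118.4 119.7 121. ]
[[0.001, -0.0017, 0], [0.0011, -0.0019, 0], [0.0012, -0.0021, 0], [0.0013, -0.0023, 0]]
top t 17.75 board [592.3  49.1] peg 44 [769.  83.] ang 12.5
t 17.8 F 5.34 tan 0.97 R 117.13 model r [116.8 117.9 119.  120.3 121.6]
[[0.001, -0.0018, 0], [0.0012, -0.002, 0], [0.0013, -0.0022, 0], [0.0013, -0.0023, 0]]
```

```bash
echo '[17.75,878,87,3,8.7]'>ph.json;python3 f.py 0,0,0,0;
```

```text
t 17.8 F 5.34 tan 0.97 R 117.13 model r [116.4 117.3 118.4 119.5 120.7]
[[0.0009, -0.0016, 0], [0.001, -0.0018, 0], [0.0011, -0.002, 0], [0.0012, -0.0021, 0]]
```

send_rows:
  slide:
    - [0.0012,-0.0021,0]
    - [0.001,-0.0018,0]
    - [0.0011,-0.002,0]
  turn:
    - [0,0,0]
    - [0,0,0]
    - [0,0,0]
  jaw: [10,10,10]

```text
time: 18.1
eef_pos: [659.1, -58.4, 205.3]
eef_rot: [3.034, 0.814, 0.0]
ft_force: [2.6, -3.4, -5.8]
grip_width: 26.2
grip_force: 29.9
```

```bash
python3 f.py 0,0,0,0
```

```text
t 18.1 F 4.22 tan 0.51 R 120.35 model r [119.5 120.7 122.  123.3 124.6]
[[0.0012, -0.0021, 0], [0.0013, -0.0022, 0], [0.0013, -0.0022, 0], [0.0013, -0.0022, 0]]
```

send_rows:
  slide:
    - [0.0012,-0.0021,0]
    - [0.0013,-0.0022,0]
    - [0.0013,-0.0022,0]
    - [0.0013,-0.0022,0]
  turn:
    - [0,0,0]
    - [0,0,0]
    - [0,0,0]
    - [0,0,0]
  jaw: [10,10,10,10]

```text
time: 18.5
eef_pos: [661.6, -62.7, 205.3]
eef_rot: [3.034, 0.814, 0.0]
ft_force: [3.2, -4.1, -4.5]
grip_width: 26.0
grip_force: 29.9
```

```bash
cat > auto.py <<'E'
import sys,os,json
from h import *
L=json.load(open("log.json")) if os.path.exists("log.json") else [[11.2,107.1],[13.5,341.8],[15.25,509.4],[17.75,732.5]]
F1=float(observe()["ft_force"][:2]@[.5,-.866])
if len(sys.argv)>1:
    t=observe()["time"]; P=cloud(snapshot(sys.argv[1])); r=np.hypot(P[:,0]-598,P[:,1]-45)
    m=P[(P[:,2]>45)&(P[:,2]<72)&(r>155)&(r<197)]
    if len(m)>15:
        g=np.median(m,0); a=np.degrees(np.arctan2(g[1]-45,g[0]-598))
        t0,a0,w,dw,e=json.load(open("ph.json")); pr=a0-145.5+w*(t-t0)-dw*(t-t0)**2/2
        a+=360*round((pr-a)/360); print("peg",a.round(1),"pred",round(pr,1)); L.append([t,float(a)]); json.dump(L,open("log.json","w"))
        X=np.array(L); c=np.polyfit(X[-5:,0]-t,X[-5:,1],2)
        print("fit w",c[1].round(1),"dw",-2*c[0].round(2))
        json.dump([t,(a+pr)/2*1.0+145.5,float(c[1]),float(np.clip(-2*c[0],0,4)),e],open("ph.json","w"))
import f
o=observe(); F=float(o["ft_force"][:2]@[.5,-.866]); print("F before snap",round(F1,2))
Fm=F-.35
f.plan([0]*5); c=-(Fm-4)/2.5*.6; print("row1 add",[round(-c*.001*-1,4),round(c*-.00173,4)])
E
python3 auto.py
```

```text
F before snap 5.13
t 18.5 F 5.13 tan 0.79 R 125.31 model r [124.6 125.8 127.  128.1 129.1 130. ]
[[0.0013, -0.0022, 0], [0.0012, -0.0021, 0], [0.0011, -0.0019, 0], [0.001, -0.0017, 0], [0.0009, -0.0015, 0]]
row1 add [-0.0002, 0.0003]
```

send_rows:
  slide:
    - [0.0015,-0.0025,0]
    - [0.0012,-0.0021,0]
    - [0.0011,-0.0019,0]
    - [0.001,-0.0017,0]
    - [0.0009,-0.0015,0]
  turn:
    - [0,0,0]
    - [0,0,0]
    - [0,0,0]
    - [0,0,0]
    - [0,0,0]
  jaw: [10,10,10,10,10]

```text
time: 19.0
eef_pos: [664.3, -67.2, 205.3]
eef_rot: [3.034, 0.814, -0.0]
ft_force: [1.5, -3.1, -5.3]
grip_width: 25.7
grip_force: 29.9
```

```bash
sed -i 's/round(-c\*.001\*-1,4),round(c\*-.00173,4)/round(-c*.001,4),round(c*.00173,4)/' auto.py; python3 auto.py
```

```text
F before snap 3.45
t 19.0 F 3.45 tan -0.25 R 130.63 model r [130.  130.7 131.2 131.5 131.7 131.7]
[[0.0007, -0.0012, 0], [0.0005, -0.0009, 0], [0.0003, -0.0006, 0], [0.0002, -0.0003, 0], [-0.0, 0.0001, 0]]
row1 add [-0.0002, 0.0004]
```

send_rows:
  slide:
    - [0.0005,-0.0009,0]
    - [0.0005,-0.0009,0]
    - [0.0003,-0.0006,0]
    - [0.0002,-0.0003,0]
  turn:
    - [0,0,0]
    - [0,0,0]
    - [0,0,0]
    - [0,0,0]
  jaw: [10,10,10,10]

```text
time: 19.4
eef_pos: [665.1, -68.9, 205.2]
eef_rot: [3.034, 0.814, -0.0]
ft_force: [3.2, -4.3, -5.4]
grip_width: 26.4
grip_force: 29.9
```

```bash
python3 auto.py top
```

```text
peg 864.5 pred 872.0
fit w 78.6 dw 3.38
F before snap 5.33
t 19.45 F 4.91 tan 0.55 R 132.54 model r [131.7 131.7 131.5 131.1 130.6 129.9]
[[-0.0, 0.0001, 0], [-0.0002, 0.0004, 0], [-0.0004, 0.0006, 0], [-0.0005, 0.0009, 0], [-0.0007, 0.0012, 0]]
row1 add [0.0001, -0.0002]
```

send_rows:
  slide:
    - [0.0002,-0.0003,0]
    - [-0.0001,0.0002,0]
    - [-0.0003,0.0005,0]
    - [-0.0005,0.0008,0]
  turn:
    - [0,0,0]
    - [0,0,0]
    - [0,0,0]
    - [0,0,0]
  jaw: [10,10,10,10]

```text
time: 19.85
eef_pos: [664.6, -68.5, 205.2]
eef_rot: [3.034, 0.813, -0.001]
ft_force: [3.1, -4.9, -4.9]
grip_width: 25.7
grip_force: 29.9
```

```bash
echo '[19.4,1011,80,1,8.7]'>ph.json; python3 auto.py
```

```text
F before snap 5.79
t 19.85 F 5.79 tan 0.23 R 131.84 model r [130.7 130.  129.2 128.3 127.3 126.2]
[[-0.0007, 0.0011, 0], [-0.0008, 0.0014, 0], [-0.0009, 0.0016, 0], [-0.001, 0.0018, 0], [-0.0011, 0.0019, 0]]
row1 add [0.0003, -0.0006]
```

send_rows:
  slide:
    - [-0.0001,0.0002,0]
    - [-0.0007,0.0012,0]
    - [-0.0008,0.0014,0]
    - [-0.001,0.0017,0]
  turn:
    - [0,0,0]
    - [0,0,0]
    - [0,0,0]
    - [0,0,0]
  jaw: [10,10,10,10]

```text
time: 20.25
eef_pos: [663.2, -66.0, 205.1]
eef_rot: [3.034, 0.814, -0.001]
ft_force: [2.2, -4.5, -5.0]
grip_width: 26.1
grip_force: 29.9
```

```bash
echo '[19.4,1009,80,1,8.7]'>ph.json; python3 auto.py
```

```text
F before snap 5.0
t 20.25 F 5.0 tan -0.29 R 129.02 model r [127.6 126.5 125.3 124.2 123.  121.8]
[[-0.0011, 0.0019, 0], [-0.0011, 0.002, 0], [-0.0012, 0.002, 0], [-0.0012, 0.0021, 0], [-0.0012, 0.0021, 0]]
row1 add [0.0002, -0.0003]
```

send_rows:
  slide:
    - [-0.0009,0.0016,0]
    - [-0.0011,0.0019,0]
    - [-0.0012,0.002,0]
    - [-0.0012,0.0021,0]
    - [-0.0012,0.0021,0]
  turn:
    - [0,0,0]
    - [0,0,0]
    - [0,0,0]
    - [0,0,0]
    - [0,0,0]
  jaw: [10,10,10,10,10]

```text
time: 20.75
eef_pos: [660.4, -61.4, 205.2]
eef_rot: [3.033, 0.813, -0.001]
ft_force: [2.3, -5.9, -5.1]
grip_width: 25.7
grip_force: 29.9
```

```bash
python3 auto.py
```

```text
F before snap 6.21
t 20.75 F 6.21 tan -0.97 R 123.6 model r [121.8 120.6 119.5 118.5 117.5 116.7]
[[-0.0012, 0.002, 0], [-0.0011, 0.0019, 0], [-0.001, 0.0018, 0], [-0.001, 0.0016, 0], [-0.0008, 0.0015, 0]]
row1 add [0.0004, -0.0008]
```

send_rows:
  slide:
    - [-0.0006,0.0011,0]
    - [-0.0009,0.0016,0]
    - [-0.001,0.0017,0]
  turn:
    - [0,0,0]
    - [0,0,0]
    - [0,0,0]
  jaw: [10,10,10]

```text
time: 21.05
eef_pos: [659.2, -58.6, 205.2]
eef_rot: [3.034, 0.814, -0.001]
ft_force: [2.5, -4.0, -5.3]
grip_width: 25.8
grip_force: 29.9
```

```bash
python3 auto.py side
```

```text
peg 983.3 pred 994.1
fit w 69.5 dw 4.14
F before snap 4.71
t 21.1 F 3.95 tan 0.38 R 120.19 model r [118.7 117.9 117.1 116.4 115.8 115.3]
[[-0.0009, 0.0015, 0], [-0.0008, 0.0014, 0], [-0.0007, 0.0012, 0], [-0.0006, 0.001, 0], [-0.0005, 0.0009, 0]]
row1 add [-0.0001, 0.0002]
```

send_rows:
  slide:
    - [-0.001,0.0017,0]
    - [-0.0009,0.0015,0]
    - [-0.0008,0.0014,0]
    - [-0.0007,0.0012,0]
    - [-0.0006,0.0011,0]
  turn:
    - [0,0,0]
    - [0,0,0]
    - [0,0,0]
    - [0,0,0]
    - [0,0,0]
  jaw: [10,10,10,10,10]

```text
time: 21.6
eef_pos: [657.3, -54.7, 205.3]
eef_rot: [-3.034, -0.815, 0.0]
ft_force: [1.4, -2.5, -4.3]
grip_width: 25.8
grip_force: 29.9
```

```bash
echo '[21.05,1129,71,3.5,8.7]'>ph.json; python3 auto.py
```

```text
F before snap 2.83
t 21.6 F 2.83 tan -0.05 R 116.28 model r [115.6 115.1 114.7 114.5 114.3 114.3]
[[-0.0005, 0.0008, 0], [-0.0004, 0.0006, 0], [-0.0003, 0.0004, 0], [-0.0001, 0.0002, 0], [-0.0, 0.0001, 0]]
row1 add [-0.0004, 0.0006]
```

send_rows:
  slide:
    - [-0.0009,0.0015,0]
    - [-0.0005,0.0008,0]
    - [-0.0003,0.0004,0]
    - [-0.0002,0.0003,0]
  turn:
    - [0,0,0]
    - [0,0,0]
    - [0,0,0]
    - [0,0,0]
  jaw: [10,10,10,10]

```text
time: 22.0
eef_pos: [656.5, -53.9, 205.3]
eef_rot: [3.034, 0.814, 0.0]
ft_force: [1.0, -3.2, -5.5]
grip_width: 25.9
grip_force: 29.9
```

```bash
python3 auto.py side
```

```text
peg 1054.3 pred 1049.4
fit w 67.4 dw 3.86
F before snap 3.31
t 22.05 F 5.31 tan 0.04 R 115.13 model r [114.3 114.4 114.5 114.8 115.2 115.7]
[[0.0001, -0.0001, 0], [0.0002, -0.0003, 0], [0.0003, -0.0005, 0], [0.0004, -0.0007, 0], [0.0005, -0.0008, 0]]
row1 add [0.0002, -0.0004]
```

send_rows:
  slide:
    - [0.0001,-0.0001,0]
    - [0.0002,-0.0003,0]
    - [0.0003,-0.0005,0]
    - [0.0004,-0.0007,0]
  turn:
    - [0,0,0]
    - [0,0,0]
    - [0,0,0]
    - [0,0,0]
  jaw: [10,10,10,10]

```text
time: 22.45
eef_pos: [657.2, -55.0, 205.3]
eef_rot: [3.033, 0.813, 0.001]
ft_force: [3.6, -5.4, -5.5]
grip_width: 25.9
grip_force: 29.9
```

```bash
python3 auto.py
```

```text
F before snap 6.48
t 22.45 F 6.48 tan 0.43 R 116.46 model r [115.2 115.7 116.2 116.9 117.6 118.4]
[[0.0005, -0.0008, 0], [0.0006, -0.001, 0], [0.0006, -0.0011, 0], [0.0007, -0.0012, 0], [0.0008, -0.0013, 0]]
row1 add [0.0005, -0.0009]
```

send_rows:
  slide:
    - [0.0012,-0.002,0]
    - [0.0007,-0.0012,0]
    - [0.0007,-0.0012,0]
    - [0.0008,-0.0013,0]
  turn:
    - [0,0,0]
    - [0,0,0]
    - [0,0,0]
    - [0,0,0]
  jaw: [10,10,10,10]

```text
time: 22.85
eef_pos: [658.8, -57.7, 205.3]
eef_rot: [3.034, 0.814, 0.001]
ft_force: [2.8, -3.8, -5.0]
grip_width: 25.8
grip_force: 29.9
```

```bash
python3 - <<'E'
import json
p=json.load(open("ph.json"));p[1]+=2;json.dump(p,open("ph.json","w"))
E
python3 auto.py
```

```text
F before snap 4.66
t 22.85 F 4.66 tan 0.49 R 119.61 model r [117.8 118.6 119.5 120.4 121.3 122.2]
[[0.0008, -0.0014, 0], [0.0008, -0.0015, 0], [0.0009, -0.0015, 0], [0.0009, -0.0016, 0], [0.0009, -0.0016, 0]]
row1 add [0.0001, -0.0001]
```

send_rows:
  slide:
    - [0.0009,-0.0016,0]
    - [0.0009,-0.0015,0]
    - [0.0009,-0.0015,0]
    - [0.0009,-0.0016,0]
    - [0.0009,-0.0016,0]
  turn:
    - [0,0,0]
    - [0,0,0]
    - [0,0,0]
    - [0,0,0]
    - [0,0,0]
  jaw: [10,10,10,10,10]

```text
time: 23.35
eef_pos: [661.2, -61.8, 205.4]
eef_rot: [3.033, 0.813, 0.001]
ft_force: [3.7, -4.8, -6.2]
grip_width: 25.5
grip_force: 29.9
```

```bash
python3 auto.py
```

```text
F before snap 5.98
t 23.35 F 5.98 tan 0.84 R 124.36 model r [122.2 123.1 124.1 125.  125.9 126.8]
[[0.0009, -0.0016, 0], [0.0009, -0.0016, 0], [0.0009, -0.0016, 0], [0.0009, -0.0016, 0], [0.0009, -0.0015, 0]]
row1 add [0.0004, -0.0007]
```

send_rows:
  slide:
    - [0.0014,-0.0025,0]
    - [0.0011,-0.0019,0]
    - [0.001,-0.0017,0]
    - [0.001,-0.0017,0]
    - [0.0009,-0.0016,0]
  turn:
    - [0,0,0]
    - [0,0,0]
    - [0,0,0]
    - [0,0,0]
    - [0,0,0]
  jaw: [10,10,10,10,10]

```text
time: 23.85
eef_pos: [663.6, -65.8, 205.3]
eef_rot: [-3.034, -0.814, 0.0]
ft_force: [3.0, -3.3, -6.0]
grip_width: 25.8
grip_force: 29.9
```

```bash
python3 auto.py
```

```text
F before snap 4.35
t 23.85 F 4.35 tan 0.94 R 129.02 model r [126.8 127.6 128.3 129.  129.7 130.2]
[[0.0008, -0.0014, 0], [0.0008, -0.0013, 0], [0.0007, -0.0012, 0], [0.0006, -0.0011, 0], [0.0006, -0.001, 0]]
row1 add [-0.0, 0.0]
```

send_rows:
  slide:
    - [0.0007,-0.0012,0]
    - [0.0007,-0.0012,0]
    - [0.0006,-0.001,0]
    - [0.0005,-0.0009,0]
    - [0.0004,-0.0008,0]
  turn:
    - [0,0,0]
    - [0,0,0]
    - [0,0,0]
    - [0,0,0]
    - [0,0,0]
  jaw: [10,10,10,10,10]

```text
time: 24.35
eef_pos: [665.0, -68.4, 205.3]
eef_rot: [-3.034, -0.814, 0.0]
ft_force: [3.1, -3.6, -4.6]
grip_width: 25.5
grip_force: 29.9
```

```bash
python3 auto.py top
```

```text
peg 1208.4 pred 1201.5
fit w 62.9 dw 2.76
F before snap 4.68
t 24.4 F 5.34 tan -0.1 R 132.03 model r [130.7 131.1 131.4 131.6 131.7 131.7]
[[0.0004, -0.0007, 0], [0.0003, -0.0005, 0], [0.0002, -0.0003, 0], [0.0001, -0.0001, 0], [-0.0, 0.0, 0]]
row1 add [0.0002, -0.0004]
```

send_rows:
  slide:
    - [0.0005,-0.0009,0]
    - [0.0002,-0.0004,0]
    - [0.0001,-0.0002,0]
    - [0.0001,0,0]
    - [-0.0001,0.0001,0]
    - [-0.0001,0.0002,0]
  turn:
    - [0,0,0]
    - [0,0,0]
    - [0,0,0]
    - [0,0,0]
    - [0,0,0]
    - [0,0,0]
  jaw: [10,10,10,10,10,10]

```text
time: 25.0
eef_pos: [665.3, -69.0, 205.3]
eef_rot: [3.034, 0.814, -0.0]
ft_force: [3.2, -5.0, -4.8]
grip_width: 26.1
grip_force: 29.9
```

```bash
echo '[24.35,1354,60,2,8.7]'>ph.json; python3 auto.py
```

```text
F before snap 5.9
t 25.0 F 5.9 tan 0.3 R 132.67 model r [131.5 131.2 130.9 130.4 129.9 129.4]
[[-0.0003, 0.0004, 0], [-0.0003, 0.0006, 0], [-0.0004, 0.0007, 0], [-0.0005, 0.0009, 0], [-0.0006, 0.001, 0]]
row1 add [0.0004, -0.0006]
```

send_rows:
  slide:
    - [0.0003,-0.0006,0]
    - [-0.0002,0.0003,0]
    - [-0.0004,0.0007,0]
    - [-0.0005,0.0009,0]
    - [-0.0006,0.001,0]
  turn:
    - [0,0,0]
    - [0,0,0]
    - [0,0,0]
    - [0,0,0]
    - [0,0,0]
  jaw: [10,10,10,10,10]

```text
time: 25.5
eef_pos: [664.6, -67.8, 205.3]
eef_rot: [3.034, 0.814, -0.0]
ft_force: [1.9, -3.5, -4.3]
grip_width: 26.1
grip_force: 29.9
```

```bash
python3 auto.py
```

```text
F before snap 4.0
t 25.5 F 4.0 tan -0.08 R 131.24 model r [129.4 128.7 128.  127.3 126.5 125.7]
[[-0.0006, 0.0011, 0], [-0.0007, 0.0012, 0], [-0.0007, 0.0013, 0], [-0.0008, 0.0014, 0], [-0.0008, 0.0014, 0]]
row1 add [-0.0001, 0.0001]
```

send_rows:
  slide:
    - [-0.0006,0.0011,0]
    - [-0.0007,0.0012,0]
    - [-0.0007,0.0013,0]
    - [-0.0007,0.0012,0]
    - [-0.0007,0.0012,0]
  turn:
    - [0,0,0]
    - [0,0,0]
    - [0,0,0]
    - [0,0,0]
    - [0,0,0]
  jaw: [10,10,10,10,10]

```text
time: 26.0
eef_pos: [663.0, -65.1, 205.3]
eef_rot: [3.034, 0.814, 0.0]
ft_force: [3.0, -4.4, -5.5]
grip_width: 26.3
grip_force: 29.9
```

send_rows:
  slide:
    - [0.005,-0.0087,0]
    - [0.006,-0.0104,0.02]
    - [0,0,0.06]
    - [0,0,0.06]
    - [0,0,0.06]
    - [0.02,-0.035,0.04]
    - [0.03,-0.05,0]
    - [0.02,-0.035,0]
    - [0,0,0]
    - [0,0,0]
  turn:
    - [0,0,0]
    - [0,0,0]
    - [0,0,0]
    - [0,0,0]
    - [0,0,0]
    - [0,0,0]
    - [0,0,0]
    - [0,0,0]
    - [0,0,0]
    - [0,0,0]
  jaw: [10,10,10,10,10,10,10,10,10,10]

```text
time: 27.0
eef_pos: [703.4, -133.6, 325.5]
eef_rot: [-3.032, -0.814, -0.0]
ft_force: [-0.3, -0.0, -3.1]
grip_width: 26.1
grip_force: 29.9
```

```bash
python3 - <<'E'
from m import *
s=meas("side"); meas("top"); cv2.imwrite("pics/end.png",s["img"]); o=observe(); print(o["eef_pos"].round(1),o["grip_force"],o["ft_force"].round(1))
E
```

```text
side t 27.0 board [600.7  50.4] peg 71 [ 575. -135.] ang -97.2
top t 27.05 board [605.8  52.7] peg 44 [ 590. -128.] ang -92.6
[ 703.3 -132.3  325.7] 29.87138415221125 [-0.2  1.1 -1.8]
```

View pics/end.png

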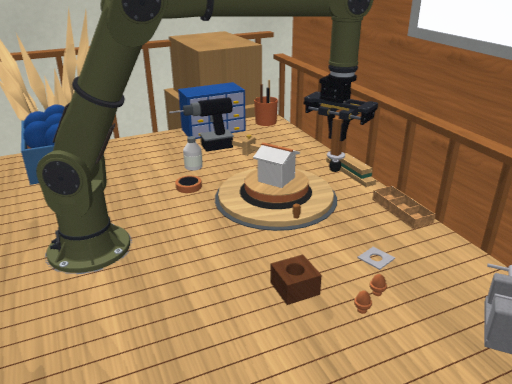

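The final picture shows the roller upright in the gripper at (337,145), clear of everything. The birdhouse is upright at (277,165).

```bash
python3 -c "
from cell import *
print(hand_in())"
```

```text
the job is handed in; nothing more can be done
None
```

I rolled the tape for about 14.8 s (t = 11.2 to 26.0) and handed the job in with the roller held upright and clear, though the verdict isn't known. Corrected wheel force was mostly 3–6 N, with one dip to about 1.6 N at t = 17.55 that may have broken the hold; the turntable slowed from about 1.8 to 0.9 rad/s by camera estimates.

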